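# Tip the balls into the bench tumbler and start it

### The job

Lift the two-bay scoop tote out of its plywood cradle by its swinging bail, stand it on the rubber mat and let go; then take it by the sloping tab at its back, tip the three steel balls from its scoop bay into the tumbler's tub with the two hex nuts staying in the plain bay, stand it back upright on the mat and let go. Once all three balls are in and the tote is down, start the tumbler: pull its spring knob all the way out, keep it out for a moment, and let it go back to rest. Do not pull the knob earlier, and leave the other things on the bench where they are.

Things in the scene. Friction and masses are not known exactly. Their poses are not given: they have to be found in the camera images.
- tote: open two-bay scoop tote of plain aluminium, about 250 g. Origin: centre of its underside, below the divider; x towards the scoop's nose, z up. Body 131 long (x -55 to 76), 56 wide, side walls 36 high, walls 3, floor 4 thick; 66 high without the bail. A divider 36 high at x = 0 parts the plain bay (behind) from the scoop bay (nose). Ears at x = 0 rise to z = 62 and carry the bail's hinge
- bail_top (a point): middle of the bail's black grip, a round bar 12 in diameter and 44 long along the tote's y axis, 103 above the tote's underside. The bail's legs, 64 apart, hinge about the tote's y axis at z = 55: the tote hangs level from it and cannot be tipped by it. A weak spring (0.04 Nm/rad) keeps it upright; it swings 1.2 rad either way
- tab (a point): middle of the tote's back tab, at x = -57, z = 48 of the tote: a plate 8 thick, 42 wide along y, 35 long, leaning 20 degrees outward. Axes are the tote's; in them the tab's long direction is (-0.342, 0, 0.940), its thickness direction (0.940, 0, 0.342). Grip it across its thickness with the fingers along its long direction
- lip (a point): middle of the scoop bay's pouring lip, at x = 76, z = 34 of the tote; axes are the tote's. The scoop bay has a flat floor to x = 36, then a chute rising at 35 degrees to this lip; the balls roll out over it within about a second once the tote is tipped nose down by 55 to 65 degrees
- plain_bay (a point): middle of the plain bay's floor, at x = -26, z = 4 of the tote: a square-walled bay 50 x 50, 32 deep, with the two nuts
- cradle: open plywood box, 186 long (x) x 108 wide (y) x 70 high, walls 8, floor 8 thick, fixed. Origin: centre of its underside; the tote stands in it with its x along the cradle's x, about 10 clear all round, so only the bail can be taken there
- mat: flat black rubber mat, 160 (x) x 210 (y) x 3 thick, fixed. Origin: centre of its underside. The cradle and mat may change places
- tumbler: fixed bench tumbler: grey base 190 x 190 x 55 high with a round black open tub above it, and at its front (-x) a control pod 110 wide with a face sloping at 45 degrees. Origin: on the table under the tub's centre; z up
- tub_mouth (a point): centre of the tub's open mouth, level with the rim, 128 above the table; mouth 148 wide inside, 156 outside, tub floor 65 below; axes are the tumbler's
- knob_grip (a point): middle of the black start knob, a cylinder 28 in diameter, 26 long, its axis sloping 45 degrees up out of the pod's face: at rest at x = -142, z = 77 of the tumbler. This point's z axis is the direction of pull, (-0.707, 0, 0.707) in the tumbler's frame; its y axis is level. 11 of free space lies behind the knob. A gripper pointing down and closing along y can take it
- start_knob (a joint): how far the knob is pulled out, in m: 0 at rest, 0.016 fully out (stop). Spring return, 2 N at rest, 8.4 N fully out; it springs back when let go. It starts the tumbler when out beyond 0.011
- ball0_center (a point): centre of a plain steel ball, 16 in diameter, 17 g, at first in the scoop bay
- ball1_center (a point): centre of a plain steel ball, 16 in diameter, 17 g, at first in the scoop bay
- ball2_center (a point): centre of a plain steel ball, 16 in diameter, 17 g, at first in the scoop bay
- nut0_mid (a point): centre of a plain steel hex nut, 22 over the corners, 10 high, 16 g, at first in the plain bay
- nut1_mid (a point): centre of a plain steel hex nut, 22 over the corners, 10 high, 16 g, at first in the plain bay
- capacitor: bystander: small plain can, 35 diameter, 45 tall; origin on its underside
- flux_bottle: bystander: small white bottle, 42 diameter, 85 tall; origin on its underside
- screw_jar: bystander: squat glass jar, 60 diameter, 65 tall; origin on its underside
- tape: bystander: roll of yellow tape lying flat, 76 diameter, 19 high; origin on its underside
- heatsink: bystander: finned aluminium heatsink, 60 x 45 x 26 high; origin on its underside
- meter: bystander: yellow multimeter lying flat, 160 x 80 x 42 high; origin on its underside

How it is judged (in metres and radians):
On the way, in this order (a step that is already met when the one before it is completed fails the run):
1. the tote stands upright on the mat, let go, balls and nuts still in it (x of tote in the frame of mat between -0.085 and 0.085 m and y of tote in the frame of mat between -0.11 and 0.11 m and height (world z) of tote below 0.007 m and angle between tote's own z axis and vertical below 0.09 rad and linear speed of tote below 0.02 m/s and contact force between the fingers and tote below 0.1 N and x of nut0_mid in the frame of tote between -0.056 and 0.001 m and y of nut0_mid in the frame of tote between -0.03 and 0.03 m and z of nut0_mid in the frame of tote between 0 and 0.04 m and x of nut1_mid in the frame of tote between -0.056 and 0.001 m and y of nut1_mid in the frame of tote between -0.03 and 0.03 m and z of nut1_mid in the frame of tote between 0 and 0.04 m and x of ball0_center in the frame of tote between 0 and 0.075 m and z of ball0_center in the frame of tote between 0 and 0.05 m and x of ball1_center in the frame of tote between 0 and 0.075 m and z of ball1_center in the frame of tote between 0 and 0.05 m and x of ball2_center in the frame of tote between 0 and 0.075 m and z of ball2_center in the frame of tote between 0 and 0.05 m), for 0.2 s.
2. all three balls are in the tub, both nuts still in the plain bay (horizontal distance between each of ball0_center, ball1_center, ball2_center and tub_mouth below 0.072 m and z of ball0_center in the frame of tub_mouth between -0.08 and -0.008 m and z of ball1_center in the frame of tub_mouth between -0.08 and -0.008 m and z of ball2_center in the frame of tub_mouth between -0.08 and -0.008 m and x of nut0_mid in the frame of tote between -0.056 and 0.001 m and y of nut0_mid in the frame of tote between -0.03 and 0.03 m and z of nut0_mid in the frame of tote between 0 and 0.04 m and x of nut1_mid in the frame of tote between -0.056 and 0.001 m and y of nut1_mid in the frame of tote between -0.03 and 0.03 m and z of nut1_mid in the frame of tote between 0 and 0.04 m), for 0.2 s.
3. the tote stands upright on the mat again, let go, nuts still in it (all of step 2 and x of tote in the frame of mat between -0.085 and 0.085 m and y of tote in the frame of mat between -0.11 and 0.11 m and height (world z) of tote below 0.007 m and angle between tote's own z axis and vertical below 0.09 rad and linear speed of tote below 0.02 m/s and contact force between the fingers and tote below 0.1 N), for 0.2 s.
4. the knob is pulled out at least 11 mm and kept there 0.2 s (value of joint start_knob above 0.011 m and horizontal distance between each of ball0_center, ball1_center, ball2_center and tub_mouth below 0.072 m and z of ball0_center in the frame of tub_mouth between -0.08 and -0.008 m and z of ball1_center in the frame of tub_mouth between -0.08 and -0.008 m and z of ball2_center in the frame of tub_mouth between -0.08 and -0.008 m), for 0.2 s.
At the end, for the whole second after the job is handed in: The three balls lie in the tub, both nuts in the tote's plain bay, the tote stands upright (within 5 degrees) at rest with its middle on the mat and let go, and the knob is back at rest (within 2 mm) (all of step 3 and value of joint start_knob below 0.002 m); the robot touches nothing.
It fails at once if the knob is pulled out more than 5 mm before the balls are in the tub and the tote stands on the mat (value of joint start_knob above 0.005 m and not ((x of tote in the frame of mat between -0.085 and 0.085 m and y of tote in the frame of mat between -0.11 and 0.11 m and height (world z) of tote below 0.007 m and angle between tote's own z axis and vertical below 0.09 rad and linear speed of tote below 0.02 m/s and contact force between the fingers and tote below 0.1 N) and (horizontal distance between each of ball0_center, ball1_center, ball2_center and tub_mouth below 0.072 m and z of ball0_center in the frame of tub_mouth between -0.08 and -0.008 m and z of ball1_center in the frame of tub_mouth between -0.08 and -0.008 m and z of ball2_center in the frame of tub_mouth between -0.08 and -0.008 m))).
It fails at once if a nut leaves the tote (distance between any of nut0_mid, nut1_mid and tote above 0.085 m).
It fails at once if another thing on the bench is shifted by more than 30 mm (distance of any of capacitor, flux_bottle, screw_jar, tape, heatsink, meter from where it was at the start of the episode above 0.03 m).
It also fails if it takes over 72 s, if anything falls off the work surface, if the arm or the gripper's body presses on something with over 40 N, if the wrist force passes 120 N, or if a joint passes its speed limit or range.

### The arm

A 6-joint arm with a two-finger parallel gripper is mounted at the origin on the work surface. World frame = base frame: x ahead of the robot, y to its left, z up, the work surface at z = 0. Lengths are in mm, angles in rad, forces in N, time in s.
With the tool pointing down it reaches from about 275 to 1000 mm from the base axis. Payload 8.4 kg.
Tool frame: the origin (TCP) lies on the centre line of the jaws, within the pads' length; the fingertips stand 25 mm ahead of it and the grasp point (between the pads) lies 6 mm ahead of it; z points along the fingers, y is the line along which they close (so a half turn about z gives the same grasp; the last joint's range is limited). The gripper opens to 85 mm and grips with 20 to 120 N. Pads are 22 mm wide; open, the fingers measure 114 mm over their backs; the gripper's body (76 mm by 85 mm) begins 54 mm behind the grasp point. The pads swing forward as they close: fully open they stand 13 mm farther back than shut.
Start: joints at [-1.14, 0.353, 1.633, -0, 1.155, -0.002], TCP at [262.133, -567.375, 256.281] pointing down, gripper open.
Joint ranges: [-2.63, 2.63], [-0.92, 2.1], [0.06, 2.66], [-1.3, 4.44], [0, 2.69], [-3.02, 3.02]. Speed limits (rad/s): [2.22, 2.22, 2.79, 3.14, 3.14, 3.14].

### API

Orientations are given as [roll, pitch, yaw] about the fixed x, y, z axes, in that order (R = Rz(yaw) Ry(pitch) Rx(roll)).
In Python, from rig import r gives the robot as it stands.
- The arm moves only by the shell command python3 -m jog 'ROWS' [FORCE]. ROWS is JSON, a list of rows, each a list of 3 entries, a list of its own where there are three numbers: the turn, a rotation vector about the tool's x, y, z in rad, then the shift along the tool's x, y, z in m, then the opening, from -1 (shut) to 1 (fully open). In form: [[[rx, ry, rz], [x, y, z], gripper], ...]. A call has 1 to 12 rows; each row shifts and turns the commanded pose from where the row before left it, along the tool's axes as they then stand; what a row does not reach is not made up. A row lasts 1/10 s, in which the tool goes at most 50 mm and 8.59 degrees, less where a joint would pass 70% of its speed; a pose out of reach is approached as far as the arm can. A call with a gripper value outside its range is refused whole. The fingers move at their own pace and stop on an object; FORCE is the grip in N (left out, the last holds). Time passes only in rows, so rows that do not move let the fingers close. It gives the time, the measured TCP pose, the force, the opening and the grip force at its end, in the units of the state.
- r.sense(): the state, without advancing time (a new reading comes with each control period).
- r.grab_frame(name): name is "side" or "top" or "wrist"; returns the picture (420x560x3 uint8, red, green, blue); there is no depth.
- r.camera_params(name): a dict with "fx", "fy", "cx", "cy" (pixels), "k1" (the pictures are not rectified: a ray, as slopes to the right and down, at radius r is drawn at 1 + k1 r^2 times it, then the intrinsics apply), "rvec" (rotation vector, rad) and "tvec" (3), from world to camera coordinates, as OpenCV has them; the wrist camera has in their place "hand_eye" (4x4, takes a point from camera to tool coordinates, whose origin is the TCP and whose axes are the flange's). Camera axes: x right, y down, z forward; pixel columns grow to the right and rows downward; lengths in mm; the calibration is good to about 2 mm. A picture is of the moment at which its call begins: read the wrist's pose just before it. camera_params takes no time and is no camera call.
- r.sign_off(): hands the job in; it is judged then, once.
The state is a dict: "clock": time; "qpos": joint angles; "qvel": joint speeds; "joint_efforts": joint torques, N m; "eef_pos": TCP position; "tcp_rot": TCP orientation; "contact_force": force on the tool from outside, world axes, zero at the start; "wrist_torque": the same for the moment, N m; "opening": opening from 0.0 (shut) to 1.0 (fully open); "grasp_force": force on a finger pad.
Only numpy, scipy, OpenCV 4.12 (cv2) and the standard library are available. Lean on these libraries where they do the work, as an engineer would, in place of code of your own. Each camera call takes 0.05 s, during which the arm holds its last target. There are 200 camera calls.

## Working session

There is one attempt and no reset: what is moved stays moved. The work goes in short steps, Python scripts to look and compute and a shell command to move; the robot and the scene stay as the last step left them, time stands still between calls to the robot, and variables do not carry over. Pictures are saved under pics/ and viewed, at most 13 in all, crops included, and the job is handed in when it is done.

```bash
mkdir -p pics; ls; python3 - <<'E'
from rig import r
import cv2,json
for n in("top","side"):
    cv2.imwrite(f"pics/{n}0.png",r.grab_frame(n)[:,:,::-1])
for n in("top","side","wrist"): print(n,r.camera_params(n))
print(r.sense())
E
```

```text
pics
top {'fx': 544.7569844027774, 'fy': 544.7569844027774, 'cx': 274.173294037975, 'cy': 197.25367139118944, 'k1': -0.13059173946915506, 'rvec': array([ 2.18041188, -2.16114186,  0.1315324 ]), 'tvec': array([ -12.53262139,  585.4003852 , 1587.53278686])}
side {'fx': 413.0383059359105, 'fy': 413.0383059359105, 'cx': 276.5082364809797, 'cy': 203.73366662382105, 'k1': -0.063028979786748, 'rvec': array([ 0.92306667, -2.54854892,  1.02740894]), 'tvec': array([426.79210899, 322.57706244, 876.65260137])}
wrist {'fx': 300.47910718245964, 'fy': 300.47910718245964, 'cx': 283.53886272639636, 'cy': 205.83684485326077, 'k1': -0.03346993725275196, 'hand_eye': array([[-1.62985872e-03, -9.62653710e-01, -2.70730821e-01,
         6.86560731e+01],
       [ 9.99998671e-01, -1.57624841e-03, -4.15450174e-04,
        -2.33902662e-01],
       [-2.68043755e-05, -2.70731138e-01,  9.62655000e-01,
        -1.18136397e+02],
       [ 0.00000000e+00,  0.00000000e+00,  0.00000000e+00,
         1.00000000e+00]])}
{'clock': 0.1, 'qpos': array([-1.14041049e+00,  3.53569420e-01,  1.63406869e+00,  2.65977322e-05,
        1.15521858e+00, -2.37153662e-03]), 'qvel': array([ 1.14851753e-04, -1.97649083e-03, -5.13537005e-04, -3.04724658e-04,
       -4.63623927e-05, -1.26308346e-03]), 'joint_efforts': array([-1.92039961e-04, -6.06357694e+01, -3.42818069e+01, -6.67173299e-05,
        3.91043068e-03, -2.79041711e-05]), 'eef_pos': array([ 261.9631246 , -567.00250336,  255.63883758]), 'tcp_rot': array([-3.14032868e+00, -2.73178691e-05,  4.32746600e-01]), 'contact_force': array([-0.23860132, -0.4655604 , -0.4842529 ]), 'wrist_torque': array([-0.00435407, -0.01701761,  0.02619088]), 'grasp_force': 0.0, 'opening': 0.9968717558328507}
```

View pics/top0.png

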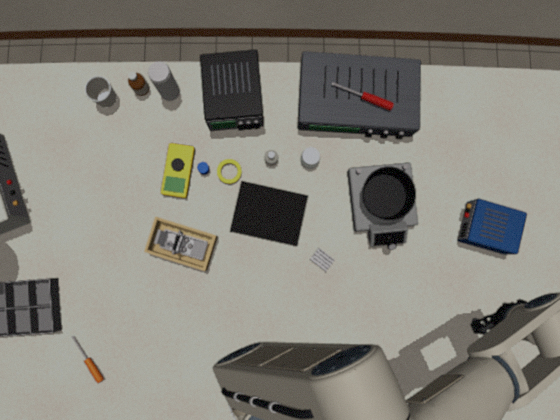

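View pics/side0.png

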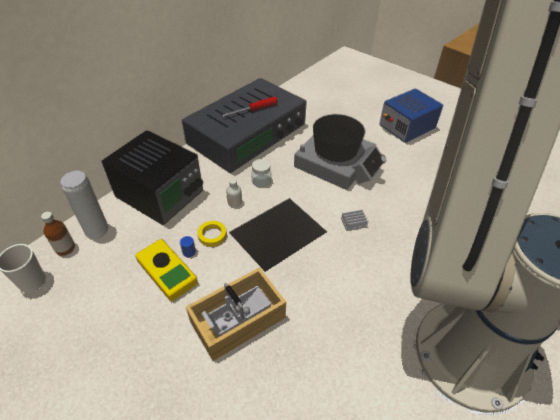

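The top view shows the cradle with the tote at about (181,244), the mat at (269,213), the tub at (388,193) and the knob at about (389,246). The robot base is at the bottom. I'll measure these next.

```bash
cat > h.py <<'E'
import numpy as np, cv2
from rig import r
from scipy.spatial.transform import Rotation as Ro
def cam(n, s=None):
    p=r.camera_params(n)
    K=np.array([[p['fx'],0,p['cx']],[0,p['fy'],p['cy']],[0,0,1]]); D=np.array([p['k1'],0,0,0])
    if n=='wrist':
        T=np.eye(4); T[:3,:3]=Ro.from_euler('xyz',s['tcp_rot']).as_matrix(); T[:3,3]=s['eef_pos']
        T=np.linalg.inv(T@p['hand_eye']); R,t=T[:3,:3],T[:3,3]
    else: R,t=cv2.Rodrigues(p['rvec'])[0],p['tvec']
    return K,D,R,t
def ray(c,uv):
    K,D,R,t=c
    q=cv2.undistortPoints(np.array(uv,float).reshape(-1,1,2),K,D).reshape(-1,2)
    return -R.T@t, np.c_[q,np.ones(len(q))]@R
def onz(c,uv,z):
    o,d=ray(c,uv); return o+d*((z-o[2])/d[:,2:])
def proj(c,P):
    K,D,R,t=c
    return cv2.projectPoints(np.array(P,float).reshape(-1,1,3),cv2.Rodrigues(R)[0],t,K,D)[0].reshape(-1,2)
def tri(c1,a,c2,b):
    o1,d1=ray(c1,a); o2,d2=ray(c2,b); d1=d1[0];d2=d2[0]
    s=np.linalg.lstsq(np.c_[d1,-d2],o2-o1,rcond=None)[0]
    p,q=o1+s[0]*d1,o2+s[1]*d2; return (p+q)/2,np.linalg.norm(p-q)
E
python3 - <<'E'
from h import *
T=cv2.imread("pics/top0.png");S=cv2.imread("pics/side0.png")
def big(mask,n=1):
    cs=cv2.findContours(mask.astype(np.uint8),cv2.RETR_EXTERNAL,cv2.CHAIN_APPROX_NONE)[0]
    return sorted(cs,key=cv2.contourArea)[-n:]
ct=cam('top')
def box(c,z):
    b=cv2.minAreaRect(onz(ct,c.reshape(-1,2),z)[:,:2].astype(np.float32)); return b
off=lambda m,x,y:[c+np.array([x,y]) for c in m]
# mat
m=off(big(T[175:255,222:315].max(2)<60),222,175)[0]; print('mat',box(m,3))
hsv=cv2.cvtColor(T,cv2.COLOR_BGR2HSV)
sub=hsv[205:280,138:225]; w=off(big((sub[...,1]>90)&(sub[...,2]>60)),138,205)[0]; print('cradle',box(w,70))
# tub: mouth outer dark ring
t=T[155:232,350:425].max(2)<60; c=off(big(t),350,155)[0]
print('dark',cv2.boundingRect(c)); P=onz(ct,c.reshape(-1,2),128)[:,:2].astype(np.float32); print('tub',cv2.minEnclosingCircle(P),cv2.fitEllipse(P))
a=cv2.resize(T[205:285,135:225],None,fx=5,fy=5,interpolation=cv2.INTER_CUBIC)
a=cv2.resize(a,(400,356)); b=cv2.resize(T[155:255,345:430],(400,470),interpolation=cv2.INTER_CUBIC)[:,:]
c=cv2.resize(S[265:360,180:295],(400,330),interpolation=cv2.INTER_CUBIC)
o=np.zeros((600,800,3),np.uint8); o[:356,:400]=a[:356]; o[:470,400:]=b; o[356:,:400]=c[:244]
cv2.imwrite("pics/c1.png",o)
E
```

```text
mat ((540.6050415039062, 8.642562866210938), (203.10362243652344, 154.5908966064453), 78.10851287841797)
cradle ((444.3093566894531, 261.89984130859375), (187.0514373779297, 103.40083312988281), 73.1985855102539)
dark (362, 167, 53, 54)
tub ((590.328857421875, -327.7945556640625), 79.31221008300781) ((588.764404296875, -328.4687805175781), (148.25120544433594, 153.3474884033203), 50.40806579589844)
```

View pics/c1.png

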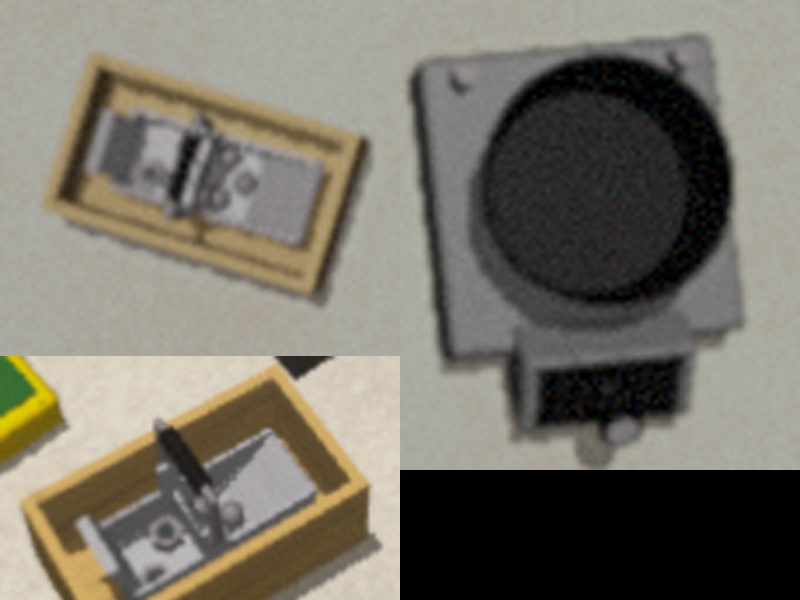

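The crops show the tab at the tote's upper left and its nose towards the lower right, so the nose points to about -y. The bail grip is near top (176.6,242) and side (233,294). The knob is near top (392,246). I'll triangulate these and plan the first move.

```bash
cat >> h.py <<'E'
def plan(pos,R,s=None,step=40,dt=False):
    s=s or r.sense(); R0=Ro.from_euler('xyz',s['tcp_rot'])
    w=(R0.inv()*R).as_rotvec(); n=max(1,int(np.ceil(np.degrees(np.linalg.norm(w))/8.2)))
    d=R.inv().apply(np.array(pos)-s['eef_pos']); m=max(1,int(np.ceil(np.linalg.norm(d)/step)))
    print('pose',s['eef_pos'].round(1),'t',round(s['clock'],1),'| turn',w.round(4),n,'x',(w/n).round(4),'| shift mm',d.round(1),m,'x',(d/m).round(1))
def down(yaw): return Ro.from_euler('xyz',[np.pi,0,np.radians(yaw)])
E
python3 - <<'E'
from h import *
T=cv2.imread("pics/top0.png");S=cv2.imread("pics/side0.png")
ct,cs=cam('top'),cam('side')
def blob(I,x0,y0,x1,y1,th):
    m=(I[y0:y1,x0:x1].max(2)<th).astype(np.uint8); n,l,st,c=cv2.connectedComponentsWithStats(m); i=1+st[1:,4].argmax(); return c[i]+[x0,y0],st[i,4]
a,na=blob(T,170,232,185,252,50); b,nb=blob(S,222,280,245,308,50); print(a,na,b,nb)
print('bail',tri(ct,a,cs,b), onz(ct,a,111))
print('knob top ray z77..86',onz(ct,[391.8,246.5],77),onz(ct,[391.8,246.5],86))
plan([444,262,280],down(163))
print(proj(cs,[[590,-328,128],[470,-350,77]]))
E
```

```text
[175.55172414 242.37931034] 29 [232.42307692 294.32692308] 104
bail (array([447.60548535, 270.38386909, 111.60349908]), np.float64(2.5680659277696622)) [[446.61713238 269.6684805  111.        ]]
knob top ray z77..86 [[ 440.63102245 -347.96455937   77.        ]] [[ 440.44856369 -345.89974417   86.        ]]
pose [ 262.  -567.   255.6] t 0.1 | turn [-5.0000e-04 -1.5000e-03 -2.4121e+00] 17 x [-0.000e+00 -1.000e-04 -1.419e-01] | shift mm [ 68.3 846.  -24.4] 22 x [ 3.1 38.5 -1.1]
[[338.20374554 128.50917371]
 [374.23467948 155.16635214]]
```

```bash
python3 -m jog '[[[0,0,-0.142],[0,0,0],1],[[0,0,-0.142],[0,0,0],1],[[0,0,-0.142],[0,0,0],1],[[0,0,-0.142],[0,0,0],1],[[0,0,-0.142],[0,0,0],1],[[0,0,-0.142],[0,0,0],1],[[0,0,-0.142],[0,0,0],1],[[0,0,-0.142],[0,0,0],1],[[0,0,-0.142],[0,0,0],1],[[0,0,-0.142],[0,0,0],1],[[0,0,-0.142],[0,0,0],1],[[0,0,-0.142],[0,0,0],1]]' 40
python3 -m jog '[[[0,0,-0.142],[0,0,0],1],[[0,0,-0.142],[0,0,0],1],[[0,0,-0.142],[0,0,0],1],[[0,0,-0.142],[0,0,0],1],[[0,0,-0.142],[0,0,0],1],[[0,0,0],[0.003,0.0385,-0.001],1],[[0,0,0],[0.003,0.0385,-0.001],1],[[0,0,0],[0.003,0.0385,-0.001],1],[[0,0,0],[0.003,0.0385,-0.001],1],[[0,0,0],[0.003,0.0385,-0.001],1],[[0,0,0],[0.003,0.0385,-0.001],1],[[0,0,0],[0.003,0.0385,-0.001],1]]'
python3 -m jog '[[[0,0,0],[0.003,0.0385,-0.001],1],[[0,0,0],[0.003,0.0385,-0.001],1],[[0,0,0],[0.003,0.0385,-0.001],1],[[0,0,0],[0.003,0.0385,-0.001],1],[[0,0,0],[0.003,0.0385,-0.001],1],[[0,0,0],[0.003,0.0385,-0.001],1],[[0,0,0],[0.003,0.0385,-0.001],1],[[0,0,0],[0.003,0.0385,-0.001],1],[[0,0,0],[0.003,0.0385,-0.001],1],[[0,0,0],[0.003,0.0385,-0.001],1],[[0,0,0],[0.003,0.0385,-0.001],1],[[0,0,0],[0.003,0.0385,-0.001],1]]'
python3 -m jog '[[[0,0,0],[0.003,0.0385,-0.001],1],[[0,0,0],[0.003,0.0385,-0.001],1],[[0,0,0],[0.003,0.0385,-0.001],1],[[0,0,0],[0,0,0],1],[[0,0,0],[0,0,0],1]]'
python3 - <<'E'
from h import *
s=r.sense(); I=r.grab_frame('wrist')[:,:,::-1].copy(); cv2.imwrite("pics/w1.png",I); c=cam('wrist',s)
print(s['eef_pos'],s['tcp_rot'],s['clock'])
y=np.radians(-106.8);n=np.array([np.cos(y),np.sin(y),0]);l=np.array([-n[1],n[0],0])
O=np.array([447,271,8.])
for k in([0,0,103],[0,22,103],[0,-22,103],[-63,0,64],[76,0,34]): print(k,proj(c,O+n*k[0]+l*k[1]+[0,0,k[2]]).round())
E
```

```text
clock: 1.3
eef_pos: [262.0, -567.1, 255.8]
tcp_rot: [3.141, -0.001, 2.143]
contact_force: [0.4, 1.0, -0.5]
opening: 1.0
grasp_force: 0.0
clock: 2.5
eef_pos: [320.2, -301.8, 263.1]
tcp_rot: [3.141, -0.0, 2.846]
contact_force: [1.6, -0.5, 0.6]
opening: 1.001
grasp_force: 0.0
clock: 3.7
eef_pos: [420.0, 150.8, 275.2]
tcp_rot: [-3.141, -0.0, 2.847]
contact_force: [0.3, -0.1, 1.0]
opening: 1.0
grasp_force: 0.0
clock: 4.2
eef_pos: [444.6, 262.6, 277.7]
tcp_rot: [-3.14, -0.001, 2.849]
contact_force: [-0.2, -0.4, 0.7]
opening: 0.998
grasp_force: 0.0
[444.62471076 262.56504512 277.67419408] [-3.14033441e+00 -8.42590948e-04  2.84852331e+00] 4.2
[0, 0, 103] [[293. 194.]]
[0, 22, 103] [[292. 216.]]
[0, -22, 103] [[293. 172.]]
[-63, 0, 64] [[349. 186.]]
[76, 0, 34] [[228. 181.]]
```

View pics/w1.png

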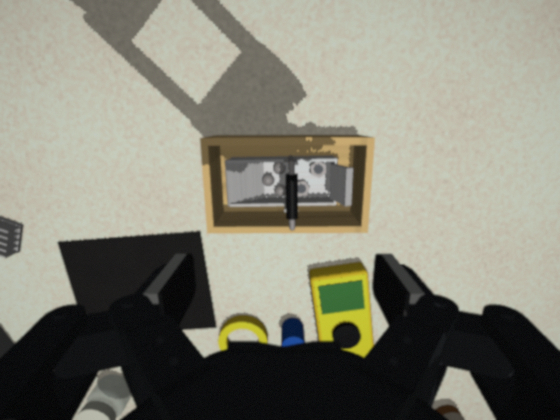

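The wrist view shows the grip spanning about (292,175) to (291,222), close to the predicted position. The tote is lined up with the tool, with its tab to the right and nose to the left.

```bash
python3 - <<'E'
from h import *
I=cv2.imread("pics/w1.png"); s=r.sense(); c=cam('wrist',s)
m=(I[165:228,280:302].max(2)<55).astype(np.uint8); n,l,st,ce=cv2.connectedComponentsWithStats(m); i=1+st[1:,4].argmax()
print(st[i],ce[i]+[280,165]); p=onz(c,ce[i]+[280,165],111)[0]; print(p)
hs=cv2.cvtColor(I,cv2.COLOR_BGR2HSV); w=((hs[...,1]>95)&(hs[...,2]>90)&(hs[...,0]>10)&(hs[...,0]<24)).astype(np.uint8); w[:,:195]=0;w[:,385:]=0;w[:120]=0;w[240:]=0
q=np.argwhere(w)[:,::-1]; P=onz(c,cv2.convexHull(q),70)[:,:2].astype(np.float32); print('cradle',cv2.minAreaRect(P))
m=(I[225:330,55:215].max(2)<40).astype(np.uint8); cs=max(cv2.findContours(m,0,1)[0],key=cv2.contourArea)+[55,225]
print('mat corners',[onz(c,u,3)[0].round(1)[:2] for u in ([60,241],[200,232],[214,327])])
plan([p[0],p[1],117],down(163.2))
E
```

```text
[  5   9  13  46 512] [291.02929688 196.28710938]
[448.18189863 268.19152344 111.        ]
cradle ((445.29132080078125, 265.35150146484375), (183.89273071289062, 107.30780029296875), 73.20106506347656)
mat corners [array([441.2, -72.8]), array([486.8, 126.7]), array([639.3,  89.8])]
pose [444.5 261.8 277.7] t 4.2 | turn [-0.0014 -0.0008 -0.0008] 1 x [-0.0014 -0.0008 -0.0008] | shift mm [ -1.7   7.2 160.7] 5 x [-0.3  1.4 32.1]
```

```bash
python3 -m jog '[[[0,0,0],[-0.001,0.004,0.03],1],[[0,0,0],[-0.001,0.003,0.03],1],[[0,0,0],[0,0,0.03],1],[[0,0,0],[0,0,0.03],1],[[0,0,0],[0,0,0.03],1],[[0,0,0],[0,0,0.01],1],[[0,0,0],[0,0,0],-1],[[0,0,0],[0,0,0],-1],[[0,0,0],[0,0,0],-1],[[0,0,0],[0,0,0],-1],[[0,0,0],[0,0,0],-1],[[0,0,0],[0,0,0],-1]]' 50
python3 -m jog '[[[0,0,0],[0,0,0],-1],[[0,0,0],[0,0,0],-1],[[0,0,0],[0,0,-0.005],-1],[[0,0,0],[0,0,-0.01],-1],[[0,0,0],[0,0,-0.01],-1]]'
python3 - <<'E'
from h import *
I=r.grab_frame('side')[:,:,::-1];J=r.grab_frame('wrist')[:,:,::-1];
cv2.imwrite("pics/s2.png",np.hstack([cv2.resize(I[200:400,120:340],(400,364)),cv2.resize(J,(400,300))[:,:]] if 0 else [cv2.resize(I[200:400,120:340],(400,300)),cv2.resize(J,(400,300))]))
E
```

```text
clock: 5.45
eef_pos: [449.5, 268.7, 119.2]
tcp_rot: [3.141, 0.001, 2.847]
contact_force: [-0.6, -0.2, 6.7]
opening: 0.122
grasp_force: 48.7
clock: 5.95
eef_pos: [448.8, 268.3, 143.9]
tcp_rot: [-3.141, -0.0, 2.847]
contact_force: [-0.2, 0.9, -3.3]
opening: 0.123
grasp_force: 48.8
```

View pics/s2.png

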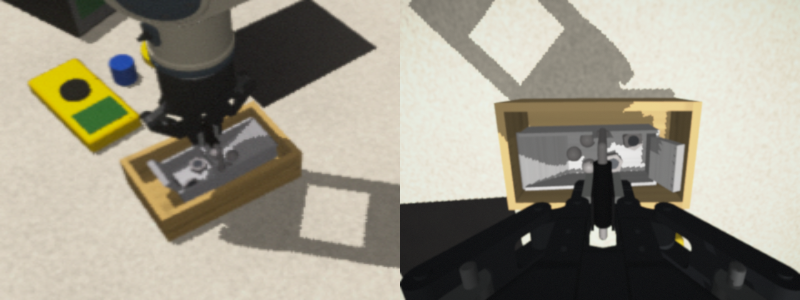

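It's gripped: the load reads about 3.3 N and the contents look undisturbed. Next I lift clear of the cradle and carry the tote to the mat.

```bash
python3 -m jog '[[[0,0,0],[0,0,-0.015],-1],[[0,0,0],[0,0,-0.018],-1],[[0,0,0],[0,0,-0.018],-1],[[0,0,0],[0,0,-0.015],-1],[[0,0,0],[0,0,-0.01],-1],[[0,0,-0.035],[0,0,0],-1],[[0,0,-0.04],[0,0,0],-1]]'
python3 - <<'E'
from h import *
plan([542.5,18.7,213],down(167.5),step=20)
E
```

```text
clock: 6.75
eef_pos: [449.0, 268.4, 219.6]
tcp_rot: [3.141, 0.0, 2.923]
contact_force: [0.0, 0.4, -2.8]
opening: 0.116
grasp_force: 48.9
pose [449.  268.4 219.6] t 6.8 | turn [ 0.0003  0.0003 -0.0002] 1 x [ 0.0003  0.0003 -0.0002] | shift mm [-145.3 -223.5    6.6] 14 x [-10.4 -16.    0.5]
```

```bash
python3 -m jog '[[[0,0,0],[-0.004,-0.006,0],-1],[[0,0,0],[-0.008,-0.012,0],-1],[[0,0,0],[-0.012,-0.018,0],-1],[[0,0,0],[-0.013,-0.02,0],-1],[[0,0,0],[-0.013,-0.02,0],-1],[[0,0,0],[-0.013,-0.02,0],-1],[[0,0,0],[-0.013,-0.02,0],-1],[[0,0,0],[-0.013,-0.02,0],-1],[[0,0,0],[-0.013,-0.02,0],-1],[[0,0,0],[-0.013,-0.02,0],-1],[[0,0,0],[-0.012,-0.019,0],-1],[[0,0,0],[-0.009,-0.0145,0],-1]]'
python3 -m jog '[[[0,0,0],[-0.006,-0.01,0.005],-1],[[0,0,0],[-0.003,-0.004,0.01],-1],[[0,0,0],[0,0,0.015],-1],[[0,0,0],[0,0,0.018],-1],[[0,0,0],[0,0,0.018],-1],[[0,0,0],[0,0,0.015],-1],[[0,0,0],[0,0,0.012],-1],[[0,0,0],[0,0,0],-1],[[0,0,0],[0,0,0],-1]]'
```

```text
clock: 7.95
eef_pos: [536.2, 31.8, 219.1]
tcp_rot: [-3.141, -0.0, 2.92]
contact_force: [-0.4, 0.5, -2.9]
opening: 0.121
grasp_force: 48.9
clock: 8.85
eef_pos: [541.7, 18.8, 126.1]
tcp_rot: [-3.142, -0.0, 2.922]
contact_force: [-0.6, 0.1, -2.7]
opening: 0.121
grasp_force: 48.9
```

Lower the last 12 mm gently.

```bash
python3 -m jog '[[[0,0,0],[0,0,0.004],-1],[[0,0,0],[0,0,0.003],-1],[[0,0,0],[0,0,0.002],-1],[[0,0,0],[0,0,0.001],-1],[[0,0,0],[0,0,0],-1]]'
python3 -m jog '[[[0,0,0],[0,0,0.001],-1],[[0,0,0],[0,0,0.001],-1],[[0,0,0],[0,0,0],-1]]'
```

```text
clock: 9.35
eef_pos: [541.8, 18.6, 116.3]
tcp_rot: [3.142, -0.0, 2.922]
contact_force: [-0.7, -0.3, -2.3]
opening: 0.119
grasp_force: 48.9
clock: 9.65
eef_pos: [541.9, 18.6, 114.3]
tcp_rot: [3.142, 0.0, 2.922]
contact_force: [-0.5, 0.0, -2.2]
opening: 0.118
grasp_force: 49.1
```

```bash
python3 -m jog '[[[0,0,0],[0,0,0.001],-1],[[0,0,0],[0,0,0.001],-1],[[0,0,0],[0,0,0],-1]]'; python3 -m jog '[[[0,0,0],[0,0,0.001],-1],[[0,0,0],[0,0,0],-1]]'; python3 -m jog '[[[0,0,0],[0,0,0.001],-1],[[0,0,0],[0,0,0],-1]]'
```

```text
clock: 9.95
eef_pos: [542.5, 18.7, 114.2]
tcp_rot: [3.141, 0.002, 2.922]
contact_force: [-5.5, -0.0, 19.1]
opening: 0.117
grasp_force: 51.1
clock: 10.15
eef_pos: [542.9, 18.8, 114.1]
tcp_rot: [3.141, 0.002, 2.922]
contact_force: [-8.7, -0.2, 28.3]
opening: 0.12
grasp_force: 52.1
clock: 10.35
eef_pos: [543.3, 18.8, 114.0]
tcp_rot: [3.141, 0.003, 2.922]
contact_force: [-10.5, -0.8, 39.0]
opening: 0.121
grasp_force: 53.1
```

```bash
python3 -m jog '[[[0,0,0],[0,0,-0.003],-1],[[0,0,0],[0,0,-0.0005],-1],[[0,0,0],[0,0,0],-0.4],[[0,0,0],[0,0,0],0.2],[[0,0,0],[0,0,0],0.6],[[0,0,0],[0,0,0],0.6],[[0,0,0],[0,0,0],0.6],[[0,0,0],[0,0,-0.02],0.6],[[0,0,0],[0,0,-0.03],0.6],[[0,0,0],[0,0,-0.04],0.6],[[0,0,0],[0,0,-0.04],0.6],[[0,0,0],[0,0,-0.02],0.6]]'
python3 - <<'E'
from h import *
r.grab_frame('top')
s=r.sense(); J=r.grab_frame('wrist')[:,:,::-1].copy(); S=r.grab_frame('side')[:,:,::-1].copy()
cv2.imwrite("pics/w3r.png",J);cv2.imwrite("pics/s3r.png",S); np.save('s3.npy',np.r_[s['eef_pos'],s['tcp_rot']]); print(s['eef_pos'],s['tcp_rot'])
o=np.zeros((600,560,3),np.uint8); o[:420]=J; o[420:,:]=cv2.resize(S[200:300,210:350],(560,400))[100:280]
cv2.imwrite("pics/w3.png",o)
E
```

```text
clock: 11.55
eef_pos: [543.0, 18.7, 267.3]
tcp_rot: [3.141, 0.004, 2.922]
contact_force: [1.0, 1.3, -0.3]
opening: 0.798
grasp_force: 0.0
[544.00246896  18.70583393 269.41281216] [3.13980898 0.00694701 2.92178902]
```

View pics/w3.png

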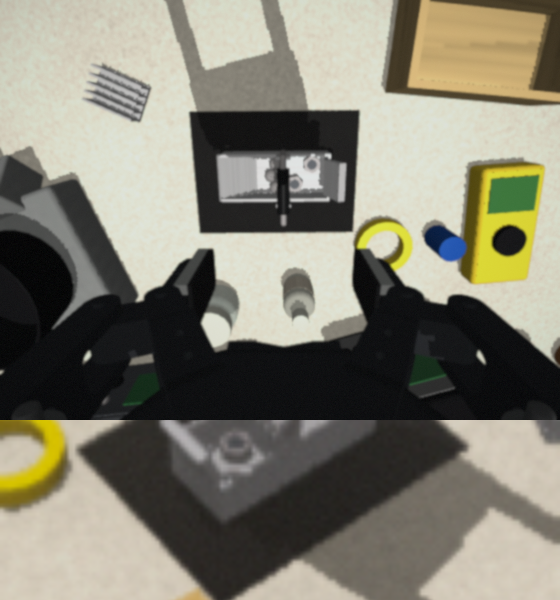

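The tote stands on the mat, clear of its edges, with the tab at about (341,182), its outer edge at x≈347, and the grip at about (283,190). The nuts and balls are still inside.

```bash
python3 - <<'E'
from h import *
I=cv2.imread("pics/w3r.png"); p=np.load('s3.npy'); s=dict(eef_pos=p[:3],tcp_rot=p[3:]); c=cam('wrist',s)
m=(I[165:215,270:296].max(2)<38).astype(np.uint8); print('\n'.join(''.join('#' if v else '.' for v in row) for row in m[::3]))
g=I[:,:,1]; 
for y in(172,182,192): print(y,g[y,326:354])
for x in (339,343): print(x,g[156:210:1,x])
for u,z in(([283,190],106),([347,182],66),([218,176],39)): print(u,onz(c,u,z)[0].round(1))
E
```

```text
..........................
..........................
........##########........
.......###########........
.......###########........
........##########........
........##########........
........####...###........
........####...###........
........####...###........
........####...####.......
........####...###........
.........###...####.......
####.....###...###.....###
####.....###...###.....###
############...###########
############....##########
172 [103 102 103 102 102 102 103 104 103 102 103 106 126 159 180 186 187 185
 174 143  90  46  35  34  34  34  34  34]
182 [102 102 102 102 103 103 103 103 102 102 101 110 140 172 186 187 186 183
 162 113  60  37  33  34  33  33  33  37]
192 [102 101 101 101 102 103 103 104 103 102 103 118 150 176 185 187 185 175
 144  92  46  35  33  35  33  34  35  48]
339 [ 31  33  34  35  40  59  82 109 129 142 147 149 151 152 154 158 159 158
 157 159 164 167 169 169 170 171 172 172 171 172 171 174 174 176 176 176
 176 177 178 179 180 180 180 181 171 141  95  55  37  35  33  35  34  35]
343 [ 35  33  31  35  34  50  93 142 172 185 186 186 185 187 187 185 185 186
 185 184 184 184 183 183 183 183 183 183 183 183 182 182 183 182 181 179
 175 173 174 172 172 169 168 165 151 116  71  40  34  33  34  35  33  32]
[283, 190] [540.   19.5 106. ]
[347, 182] [555.7  87.5  66. ]
[218, 176] [522.  -54.6  39. ]
```

```bash
python3 - <<'E'
from h import *
p=np.load('s3.npy'); s=dict(eef_pos=p[:3],tcp_rot=p[3:]); c=cam('wrist',s)
P=lambda u,z:onz(c,u,z)[0]
e=[P([345.5,172],66),P([345.1,182],66),P([344.6,192],66)]; i=[P([338.6,172],68.8),P([338,182],68.8),P([337.5,192],68.8)]
print('outer',np.round(e,1).tolist(),'inner',np.round(i,1).tolist())
d=e[0]-e[2]; y=np.degrees(np.arctan2(d[1],d[0])); print('tab y-dir ang',y, y-90 if y>0 else y+90)
top=(e[1]+i[1])/2; print('tab top',top)
for yaw in(-102.5,-104):
    n=np.array([np.cos(np.radians(yaw)),np.sin(np.radians(yaw)),0]); O=top+63*n; print(yaw,'O from tab',O[:2],'|tab mid',(O-57*n)[:2], 'O from bail+tcp',[541.5,19.2])
E
```

```text
outer [[544.5, 87.7, 66.0], [555.3, 85.5, 66.0], [566.2, 83.1, 66.0]] inner [[542.3, 80.0, 68.8], [552.9, 77.5, 68.8], [563.7, 75.1, 68.8]]
tab y-dir ang 167.99024847899332 77.99024847899332
tab top [554.08236701  81.47573459  67.4       ]
-102.5 O from tab [540.44667133  19.96908614] |tab mid [552.78372932  75.61795855] O from bail+tcp [541.5, 19.2]
-104 O from tab [538.84128758  20.34710384] |tab mid [552.63083563  75.65396023] O from bail+tcp [541.5, 19.2]
```

```bash
cat >> h.py <<'E'
def toolR(yaw,tip=0):
    n=np.array([np.cos(np.radians(yaw)),np.sin(np.radians(yaw)),0]);k=np.array([0,0,1.]);l=np.cross(k,n)
    z=.342*n-.94*k; y=-(.94*n+.342*k); R=Ro.from_matrix(np.c_[np.cross(y,z),y,z])
    return Ro.from_rotvec(l*np.radians(tip))*R
E
python3 - <<'E'
from h import *
R=toolR(-102.2); z=R.as_matrix()[:,2]; mid=np.array([553,75.3,51]); g=mid-10*z; a=g-80*z
print(g,a); plan(a,R)
E
```

```text
[553.72252708  78.6418201   60.39735032] [559.50274372 105.37638088 135.57615289]
pose [542.5  18.6 265. ] t 11.7 | turn [ 0.3497  0.0016 -0.0073] 3 x [ 0.1166  0.0005 -0.0024] | shift mm [  1.7 127.3  91.4] 4 x [ 0.4 31.8 22.9]
```

```bash
python3 -m jog '[[[0.117,0,-0.002],[0,0,0],0.6],[[0.117,0,-0.002],[0,0,0],0.6],[[0.116,0,-0.002],[0,0,0],0.6],[[0,0,0],[0.0005,0.032,0.015],0.6],[[0,0,0],[0.0005,0.032,0.02],0.6],[[0,0,0],[0.0005,0.032,0.025],0.6],[[0,0,0],[0,0.031,0.031],0.6],[[0,0,0],[0,0,0],0.6],[[0,0,0],[0,0,0],0.6]]'
python3 - <<'E'
from h import *
R=toolR(-102.2); z=R.as_matrix()[:,2]; mid=np.array([553,75.3,51]); g=mid-10*z
plan(g,R)
s=r.sense();J=r.grab_frame('wrist')[:,:,::-1];cv2.imwrite('pics/w4.png',J); c=cam('wrist',s)
n=np.array([-.211,-.977,0]);l=np.array([.977,-.211,0]);O=np.array([541,19.6,3])
for k in([-66.8,0,63],[-59.2,0,65.8],[-59.2,21,65.8],[-59.2,-21,65.8]):print(k,proj(c,O+n*k[0]+l*k[1]+[0,0,k[2]]).round(1))
E
```

```text
clock: 12.6
eef_pos: [557.7, 104.6, 133.4]
tcp_rot: [-2.789, -0.005, 2.929]
contact_force: [-0.3, -0.4, 0.3]
opening: 0.804
grasp_force: 0.0
pose [557.7 104.6 133.4] t 12.6 | turn [-0.0036 -0.0043  0.0016] 1 x [-0.0036 -0.0043  0.0016] | shift mm [-1.6  0.3 77.5] 2 x [-0.8  0.2 38.8]
[-66.8, 0, 63] [[290.7 231.7]]
[-59.2, 0, 65.8] [[278.6 231.7]]
[-59.2, 21, 65.8] [[278.7 260.4]]
[-59.2, -21, 65.8] [[278.4 201.2]]
```

View pics/w4.png

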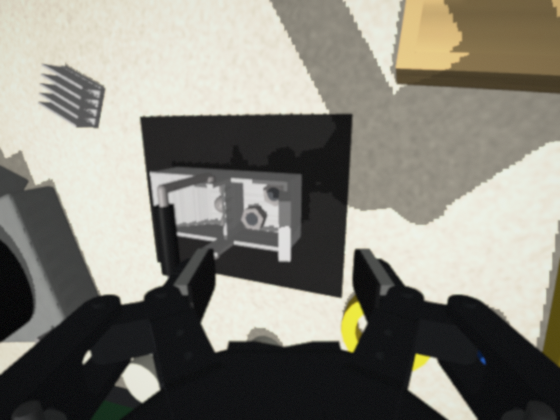

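The tab's top face is at x≈278–291 with its end at y≈262, matching the prediction and centred between the fingers. I'll advance and grip.

```bash
python3 -m jog '[[[-0.0036,-0.0043,0],[-0.001,0,0.025],0.6],[[0,0,0],[-0.0005,0,0.025],0.6],[[0,0,0],[0,0,0.018],0.6],[[0,0,0],[0,0,0.0095],0.6],[[0,0,0],[0,0,0],0.6]]' 80
python3 -m jog '[[[0,0,0],[0,0,0],-0.3],[[0,0,0],[0,0,0],-0.6],[[0,0,0],[0,0,0],-1],[[0,0,0],[0,0,0],-1],[[0,0,0],[0,0,0],-1],[[0,0,0],[0,0,0],-1],[[0,0,0],[0,0,0],-1]]' 80
```

```text
clock: 13.15
eef_pos: [554.9, 78.0, 62.4]
tcp_rot: [-2.795, 0.003, 2.928]
contact_force: [-0.1, -0.8, 1.1]
opening: 0.805
grasp_force: 0.0
clock: 13.85
eef_pos: [555.2, 79.0, 62.7]
tcp_rot: [-2.795, 0.004, 2.93]
contact_force: [-1.1, -0.3, 5.9]
opening: 0.08
grasp_force: 78.4
```

```bash
python3 -m jog '[[[0,0,0],[0,-0.002,-0.005],-1],[[0,0,0],[0,-0.0034,-0.0094],-1],[[0,0,0],[0,-0.005,-0.014],-1],[[0,0,0],[0,-0.0075,-0.02],-1],[[0,0,0],[0,-0.0085,-0.0235],-1],[[0,0,0],[0,-0.0085,-0.0235],-1],[[0,0,0],[0,-0.0085,-0.0235],-1],[[0,0,0],[0,-0.0085,-0.0235],-1],[[0,0,0],[0,-0.0085,-0.0235],-1],[[0,0,0],[0,-0.0085,-0.0235],-1],[[0,0,0],[0,-0.006,-0.016],-1],[[0,0,0],[0,-0.003,-0.008],-1]]' 80
python3 - <<'E'
from h import *
yaw=-102.2;n=np.array([np.cos(np.radians(yaw)),np.sin(np.radians(yaw)),0]); C=np.array([590,-328,150.])
tab=C-79.4*n+[0,0,122]; R=toolR(yaw,60); g=tab-10*R.as_matrix()[:,2]; print(g)
plan(g,toolR(yaw),step=24); S=r.sense(); print(S['tcp_rot'],toolR(yaw).as_euler('xyz'))
E
```

```text
clock: 15.05
eef_pos: [554.4, 78.5, 291.8]
tcp_rot: [-2.797, 0.006, 2.929]
contact_force: [0.5, -0.7, -3.3]
opening: 0.077
grasp_force: 78.1
[ 605.42061847 -256.67681483  279.65964716]
pose [554.4  78.5 291.8] t 15.1 | turn [ 0.0044  0.0055 -0.0014] 1 x [ 0.0044  0.0055 -0.0014] | shift mm [-120.7 -293.6  119.8] 15 x [ -8.  -19.6   8. ]
[-2.79701887  0.005609    2.92918373] [-2.79265083  0.          2.92866248]
```

```bash
python3 -m jog '[[[0.004,0.005,0],[-0.002,-0.0053,0.002],-1],[[0,0,0],[-0.0043,-0.0105,0.0043],-1],[[0,0,0],[-0.0065,-0.0157,0.0065],-1],[[0,0,0],[-0.0086,-0.021,0.0086],-1],[[0,0,0],[-0.0086,-0.021,0.0086],-1],[[0,0,0],[-0.0086,-0.021,0.0086],-1],[[0,0,0],[-0.0086,-0.021,0.0086],-1],[[0,0,0],[-0.0086,-0.021,0.0086],-1],[[0,0,0],[-0.0086,-0.021,0.0086],-1],[[0,0,0],[-0.0086,-0.021,0.0086],-1],[[0,0,0],[-0.0086,-0.021,0.0086],-1],[[0,0,0],[-0.0086,-0.021,0.0086],-1]]'
python3 -m jog '[[[0,0,0],[-0.0086,-0.021,0.0086],-1],[[0,0,0],[-0.0086,-0.021,0.0086],-1],[[0,0,0],[-0.0065,-0.0157,0.0065],-1],[[0,0,0],[-0.0043,-0.0105,0.0043],-1],[[0,0,0],[-0.002,-0.0053,0.002],-1],[[0,0,0],[0,0,0],-1],[[0,0,0],[0,0,0],-1]]'
python3 - <<'E'
from h import *
yaw=-102.2
plan([605.4,-256.7,279.7],toolR(yaw)); s=r.sense();print(s['qpos'])
R0=Ro.from_euler('xyz',s['tcp_rot']);print((R0.inv()*toolR(yaw,60)).as_rotvec())
I=r.grab_frame('wrist')[:,:,::-1];cv2.imwrite('pics/w5.png',np.hstack([cv2.resize(I,(400,300)),cv2.resize(r.grab_frame('side')[60:260,240:440,::-1],(400,300))]))
E
```

```text
clock: 16.25
eef_pos: [590.6, -176.1, 278.6]
tcp_rot: [-2.791, -0.004, 2.927]
contact_force: [-0.5, 0.4, -2.7]
opening: 0.077
grasp_force: 78.1
clock: 16.95
eef_pos: [604.0, -256.9, 276.7]
tcp_rot: [-2.792, -0.002, 2.928]
contact_force: [-0.0, -0.6, -2.7]
opening: 0.079
grasp_force: 78.1
pose [ 604.  -256.9  276.7] t 16.9 | turn [-0.0011 -0.0022 -0.0003] 1 x [-0.0011 -0.0022 -0.0003] | shift mm [-1.3 -0.6 -2.9] 1 x [-1.3 -0.6 -2.9]
[-0.23767013  0.38355198  1.585563   -0.37805726  1.19168283 -1.45009536]
[-1.04831771 -0.00188963 -0.00142581]
```

View pics/w5.png

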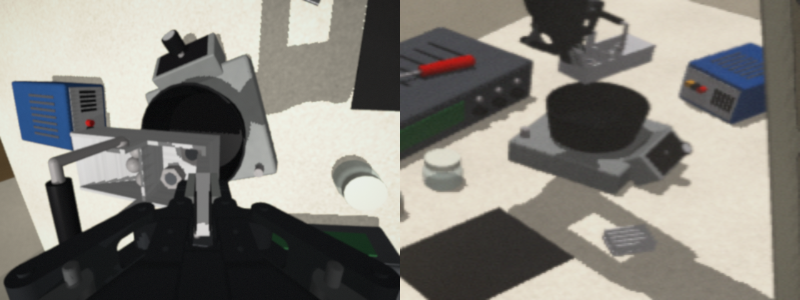

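The left half shows the tote held level with its nose over the tub, and the nuts and balls still in their bays. The right half shows the knob free to the right of the tub. Now I tip.

```bash
python3 -m jog '[[[-0.06,0,0],[0,0,0],-1],[[-0.1,0,0],[0,0,0],-1],[[-0.12,0,0],[0,0,0],-1],[[-0.12,0,0],[0,0,0],-1],[[-0.1,0,0],[0,0,0],-1],[[-0.08,0,0],[0,0,0],-1],[[-0.08,0,0],[0,0,0],-1],[[-0.08,0,0],[0,0,0],-1],[[-0.08,0,0],[0,0,0],-1],[[-0.08,0,0],[0,0,0],-1],[[-0.08,0,0],[0,0,0],-1],[[-0.07,0,0],[0,0,0],-1]]'
python3 -m jog '[[[0,0,0],[0,0,0],-1],[[0,0,0],[0,0,0],-1],[[0,0,0],[0,0,0],-1],[[0,0,0],[0,0,0],-1],[[0,0,0],[0,0,0],-1],[[0,0,0],[0,0,0],-1],[[0,0,0],[0,0,0],-1],[[0,0,0],[0,0,0],-1],[[0,0,0],[0,0,0],-1],[[0,0,0],[0,0,0],-1],[[0,0,0],[0,0,0],-1],[[0,0,0],[0,0,0],-1]]'
python3 - <<'E'
from h import *
r.grab_frame('side'); I=r.grab_frame('wrist')[:,:,::-1];T=r.grab_frame('top')[:,:,::-1];S=r.grab_frame('side')[:,:,::-1]
o=np.zeros((600,800,3),np.uint8);o[:300,:400]=cv2.resize(I,(400,300));o[:300,400:]=cv2.resize(S[40:240,230:430],(400,300));o[300:,:400]=cv2.resize(T[130:250,320:480],(400,300))
cv2.imwrite('pics/w6.png',o)
E
```

```text
clock: 18.25
eef_pos: [604.1, -257.2, 277.0]
tcp_rot: [2.44, -0.001, 2.929]
contact_force: [-0.5, -0.0, -3.0]
opening: 0.081
grasp_force: 78.4
clock: 19.45
eef_pos: [604.0, -257.5, 276.8]
tcp_rot: [2.442, -0.002, 2.927]
contact_force: [0.0, 0.2, -2.4]
opening: 0.078
grasp_force: 78.4
```

View pics/w6.png

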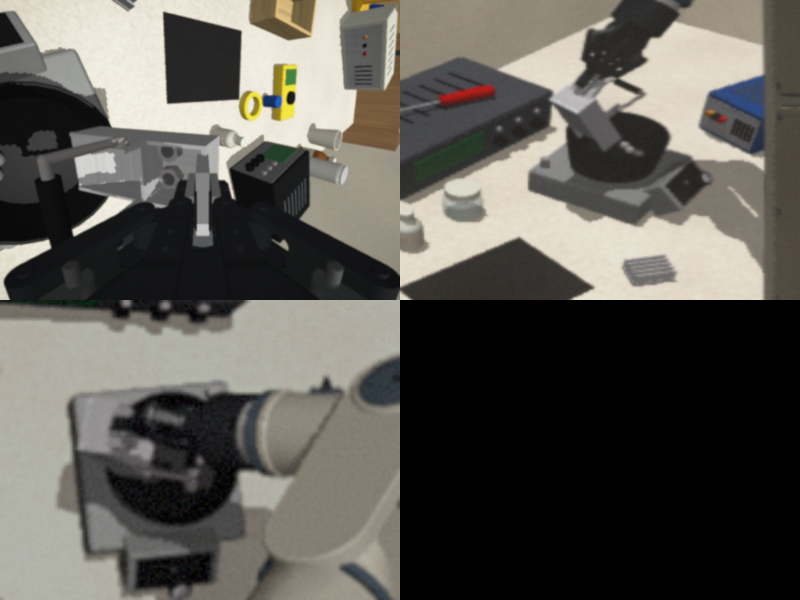

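Two balls are visible in the tub, the scoop bay looks empty, and both nuts are in the plain bay. The measured load fell by about the balls' weight. I'll bring the tote upright and go back to the mat.

```bash
python3 -m jog '[[[0.04,0,0],[0,0,0],-1],[[0.08,0,0],[0,0,0],-1],[[0.1,0,0],[0,0,0],-1],[[0.1,0,0],[0,0,0],-1],[[0.1,0,0],[0,0,0],-1],[[0.1,0,0],[0,0,0],-1],[[0.1,0,0],[0,0,0],-1],[[0.1,0,0],[0,0,0],-1],[[0.1,0,0],[0,0,0],-1],[[0.1,0,0],[0,0,0],-1],[[0.08,0,0],[0,0,0],-1],[[0.05,0,0],[0,0,0],-1]]'
python3 -m jog '[[[0,0,0],[0.002,0.0053,-0.002],-1],[[0,0,0],[0.0043,0.0105,-0.0043],-1],[[0,0,0],[0.0065,0.0157,-0.0065],-1],[[0,0,0],[0.0086,0.021,-0.0086],-1],[[0,0,0],[0.0086,0.021,-0.0086],-1],[[0,0,0],[0.0086,0.021,-0.0086],-1],[[0,0,0],[0.0086,0.021,-0.0086],-1],[[0,0,0],[0.0086,0.021,-0.0086],-1],[[0,0,0],[0.0086,0.021,-0.0086],-1],[[0,0,0],[0.0086,0.021,-0.0086],-1],[[0,0,0],[0.0086,0.021,-0.0086],-1],[[0,0,0],[0.0086,0.021,-0.0086],-1]]'
python3 -m jog '[[[0,0,0],[0.0086,0.021,-0.0086],-1],[[0,0,0],[0.0086,0.021,-0.0086],-1],[[0,0,0],[0.0065,0.0157,-0.0065],-1],[[0,0,0],[0.0043,0.0105,-0.0043],-1],[[0,0,0],[0.002,0.0053,-0.002],-1],[[0,0,0],[0,0,0],-1],[[0,0,0],[0,0,0],-1]]'
python3 - <<'E'
from h import *
plan([555.2,79,72],toolR(-102.2),step=24)
T=r.grab_frame('top');S=r.grab_frame('side')
cv2.imwrite('pics/t7.png',np.hstack([cv2.resize(T[155:255,345:430,::-1],(400,470)),cv2.resize(S[100:200,285:385,::-1],(400,470))]))
E
```

```text
clock: 20.85
eef_pos: [604.6, -256.1, 277.6]
tcp_rot: [-2.788, 0.0, 2.929]
contact_force: [-0.7, 0.2, -2.2]
opening: 0.082
grasp_force: 78.4
clock: 22.05
eef_pos: [565.9, -3.9, 286.6]
tcp_rot: [-2.793, -0.001, 2.927]
contact_force: [0.6, 0.2, -2.5]
opening: 0.077
grasp_force: 78.4
clock: 22.75
eef_pos: [554.1, 77.8, 289.0]
tcp_rot: [-2.791, -0.002, 2.927]
contact_force: [-0.2, -0.5, -2.5]
opening: 0.075
grasp_force: 78.4
pose [554.1  77.8 289. ] t 22.8 | turn [-0.0018 -0.0021 -0.0008] 1 x [-0.0018 -0.0021 -0.0008] | shift mm [ -0.8  75.6 203.4] 10 x [-0.1  7.6 20.3]
```

View pics/t7.png

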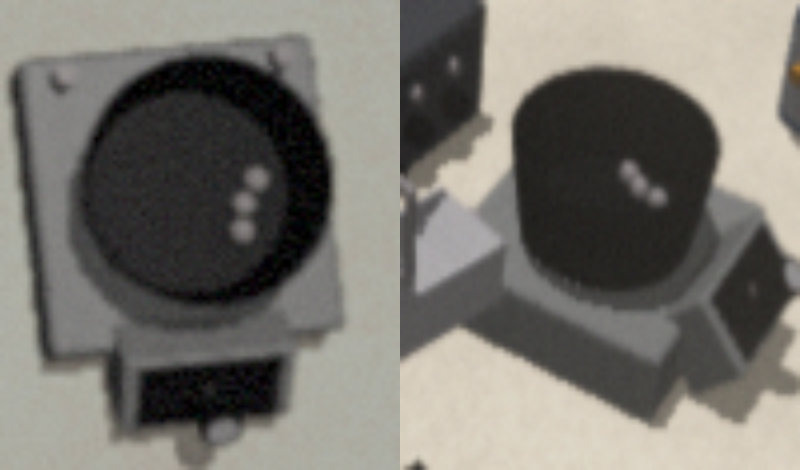

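All three balls lie in the tub, at about (257,179), (244,203) and (243,230) in the left crop. I'll lower the tote.

```bash
python3 -m jog '[[[0,0,0],[0,0.0038,0.01],-1],[[0,0,0],[0,0.0076,0.0203],-1],[[0,0,0],[0,0.0076,0.0203],-1],[[0,0,0],[0,0.0076,0.0203],-1],[[0,0,0],[0,0.0076,0.0203],-1],[[0,0,0],[0,0.0076,0.0203],-1],[[0,0,0],[0,0.0076,0.0203],-1],[[0,0,0],[0,0.0076,0.0203],-1],[[0,0,0],[0,0.0076,0.0203],-1],[[0,0,0],[0,0.0057,0.0152],-1],[[0,0,0],[0,0.0038,0.0102],-1],[[0,0,0],[0,0.0019,0.005],-1]]'
python3 -m jog '[[[0,0,0],[0,0.001,0.003],-1],[[0,0,0],[0,0.0007,0.002],-1],[[0,0,0],[0,0.0007,0.002],-1],[[0,0,0],[0,0,0],-1]]'
python3 -m jog '[[[0,0,0],[0,0.0004,0.001],-1],[[0,0,0],[0,0,0],-1]]'
python3 -m jog '[[[0,0,0],[0,0.0004,0.001],-1],[[0,0,0],[0,0,0],-1]]'
```

```text
clock: 24.05
eef_pos: [553.8, 79.8, 71.4]
tcp_rot: [-2.791, -0.003, 2.927]
contact_force: [0.2, -0.8, -2.3]
opening: 0.081
grasp_force: 78.4
clock: 24.45
eef_pos: [554.3, 80.0, 65.3]
tcp_rot: [-2.792, -0.001, 2.927]
contact_force: [0.3, 0.2, -1.7]
opening: 0.081
grasp_force: 78.4
clock: 24.65
eef_pos: [554.2, 80.0, 64.2]
tcp_rot: [-2.791, -0.001, 2.927]
contact_force: [0.1, -0.2, -2.4]
opening: 0.075
grasp_force: 78.4
clock: 24.85
eef_pos: [554.1, 80.0, 62.9]
tcp_rot: [-2.791, -0.002, 2.927]
contact_force: [-0.1, -0.6, -2.1]
opening: 0.083
grasp_force: 78.4
```

```bash
python3 -m jog '[[[0,0,0],[0,0.0003,0.001],-1],[[0,0,0],[0,0,0],-1]]'; python3 -m jog '[[[0,0,0],[0,0.0003,0.0008],-1],[[0,0,0],[0,0,0],-1]]'
```

```text
clock: 25.05
eef_pos: [554.1, 80.1, 62.7]
tcp_rot: [-2.791, -0.002, 2.927]
contact_force: [-2.0, 1.7, 6.6]
opening: 0.085
grasp_force: 79.9
clock: 25.25
eef_pos: [554.1, 80.2, 62.6]
tcp_rot: [-2.791, -0.001, 2.927]
contact_force: [-6.1, 3.8, 15.7]
opening: 0.077
grasp_force: 81.2
```

```bash
python3 -m jog '[[[0,0,0],[0,-0.0003,-0.0008],-1],[[0,0,0],[0,0,0],-0.7],[[0,0,0],[0,0,0],-0.4],[[0,0,0],[0,0,0],0],[[0,0,0],[0,0,0],0.3],[[0,0,0],[0,0,0],0.3],[[0,0,0],[0,0,-0.01],0.3],[[0,0,0],[0,0,-0.03],0.3],[[0,0,0],[0,0,-0.04],0.3],[[0,0,0],[0,0,-0.045],0.3],[[0,0,0],[0,0,-0.045],0.3],[[0,0,0],[0,0,-0.03],0.3]]'
python3 - <<'E'
from h import *
C=np.array([590,-328,0]); K=np.array([440.6,-347.5,0]); u=C-K; yaw=np.degrees(np.arctan2(u[1],u[0])); print('tumbler yaw',yaw)
x=u/np.linalg.norm(u); k=C-142*x+[0,0,77]; print('knob',k)
# closing along tumbler y: tool y angle = yaw-90 -> tool yaw=yaw, or yaw+180
plan([k[0]-20,k[1],290],down(yaw)); plan([k[0]-20,k[1],290],down(yaw+180)); print(r.sense()['qpos'])
S=r.grab_frame('side')[:,:,::-1]; cv2.imwrite('pics/s8.png',S)
E
```

```text
clock: 26.45
eef_pos: [569.8, 148.4, 253.8]
tcp_rot: [-2.794, 0.001, 2.928]
contact_force: [1.5, 0.1, -1.4]
opening: 0.65
grasp_force: 0.0
tumbler yaw 7.43632648601261
knob [ 449.19431876 -346.37825157   77.        ]
pose [569.8 148.4 253.8] t 26.4 | turn [-0.0823  0.4853  2.7598] 20 x [-0.0041  0.0243  0.138 ] | shift mm [-203.5  472.4  -36.2] 13 x [-15.7  36.3  -2.8]
pose [569.8 148.4 253.8] t 26.4 | turn [-0.3447 -0.0585 -0.34  ] 4 x [-0.0862 -0.0146 -0.085 ] | shift mm [ 203.5 -472.4  -36.2] 13 x [ 15.7 -36.3  -2.8]
[ 0.40324944  0.40304198  1.60939658 -0.2901845   1.34444579 -0.85754527]
```

```bash
python3 -m jog '[[[-0.0862,-0.0146,-0.085],[0,0,0],0.6],[[-0.0862,-0.0146,-0.085],[0,0,0],0.6],[[-0.0862,-0.0146,-0.085],[0,0,0],0.6],[[-0.0862,-0.0146,-0.085],[0,0,0],0.6],[[0,0,0],[0.0157,-0.0363,-0.0028],1],[[0,0,0],[0.0157,-0.0363,-0.0028],1],[[0,0,0],[0.0157,-0.0363,-0.0028],1],[[0,0,0],[0.0157,-0.0363,-0.0028],1],[[0,0,0],[0.0157,-0.0363,-0.0028],1],[[0,0,0],[0.0157,-0.0363,-0.0028],1],[[0,0,0],[0.0157,-0.0363,-0.0028],1],[[0,0,0],[0.0157,-0.0363,-0.0028],1]]'
python3 -m jog '[[[0,0,0],[0.0157,-0.0363,0],1],[[0,0,0],[0.0157,-0.0363,0],1],[[0,0,0],[0.0157,-0.0363,0],1],[[0,0,0],[0.0157,-0.0363,0.015],1],[[0,0,0],[0.0157,-0.0363,0.025],1],[[0,0,0],[0,0,0.02],1],[[0,0,0],[0,0,0],1],[[0,0,0],[0,0,0],1]]'
python3 - <<'E'
from h import *
s=r.sense(); I=r.grab_frame('wrist')[:,:,::-1]; S=r.grab_frame('side')[:,:,::-1];c=cam('wrist',s); print(s['eef_pos'],s['tcp_rot'],s['qpos'])
a=np.radians(7.44);x=np.array([np.cos(a),np.sin(a),0]);k=np.array([449.2,-346.4,77])
print(proj(c,[k,k+13*(-.707*x+[0,0,.707]),[590,-328,128]]).round(1))
cv2.imwrite('pics/w9r.png',I)
cv2.imwrite('pics/w9.png',np.hstack([cv2.resize(I,(480,360)),cv2.resize(S[190:300,220:330],(320,360))]))
E
```

```text
clock: 27.7
eef_pos: [481.2, -158.4, 273.7]
tcp_rot: [-3.14, -0.003, -3.012]
contact_force: [0.6, 0.3, 0.6]
opening: 0.998
grasp_force: 0.0
clock: 28.5
eef_pos: [427.2, -347.0, 213.9]
tcp_rot: [-3.141, -0.004, -3.012]
contact_force: [0.8, -0.8, -0.4]
opening: 0.998
grasp_force: 0.0
[ 427.1522666  -346.95763808  213.85045703] [-3.14106033 -0.00402571 -3.0124379 ] [-0.68299805  0.28505995  1.83417497 -0.00384744  1.02474411 -2.38094824]
[[281.  226.6]
 [280.8 220.1]
 [281.3 399.1]]
```

View pics/w9.png

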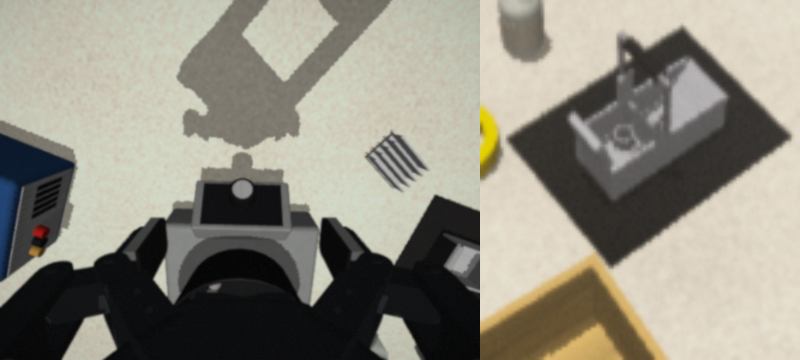

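The knob's grey cap is at (282,220) in the full wrist frame, 1.5 px from the prediction. The right half shows the tote standing on the mat with its nuts in it.

```bash
python3 - <<'E'
from h import *
plan([446.4,-347.5,85.8],down(187))
E
```

```text
pose [ 428.  -347.1  214.8] t 28.6 | turn [-0.0023 -0.0024  0.008 ] 1 x [-0.0023 -0.0024  0.008 ] | shift mm [-18.2  -2.7 129. ] 4 x [-4.6 -0.7 32.3]
```

```bash
python3 -m jog '[[[0,0,0],[-0.009,-0.0015,0.03],1],[[0,0,0],[-0.009,-0.001,0.03],1],[[0,0,0],[0,0,0.03],1],[[0,0,0],[0,0,0.025],1],[[0,0,0],[0,0,0.014],1],[[0,0,0],[0,0,0],1],[[0,0,0],[0,0,0],0.2],[[0,0,0],[0,0,0],-0.2],[[0,0,0],[0,0,0],-1],[[0,0,0],[0,0,0],-1],[[0,0,0],[0,0,0],-1],[[0,0,0],[0,0,0],-1]]' 60
```

```text
clock: 29.8
eef_pos: [444.8, -346.3, 85.7]
tcp_rot: [3.14, -0.004, -3.014]
contact_force: [-2.5, 10.1, 16.1]
opening: 0.308
grasp_force: 58.0
```

```bash
python3 -m jog '[[[0,0,0],[0.0015,0,-0.0015],-1],[[0,0,0],[0.002,0,-0.002],-1],[[0,0,0],[0.002,0,-0.002],-1],[[0,0,0],[0.002,0,-0.002],-1],[[0,0,0],[0.002,0,-0.002],-1],[[0,0,0],[0.001,0,-0.001],-1],[[0,0,0],[0.0005,0,-0.0005],-1],[[0,0,0],[0,0,0],-1],[[0,0,0],[0,0,0],-1]]' 80
```

```text
clock: 30.7
eef_pos: [435.1, -347.3, 95.6]
tcp_rot: [3.14, -0.002, -3.014]
contact_force: [8.4, 12.2, -0.4]
opening: 0.299
grasp_force: 78.6
```

```bash
python3 -m jog '[[[0,0,0],[0.0007,0,-0.0007],-1],[[0,0,0],[0,0,0],-1],[[0,0,0],[0,0,0],-1]]'
```

```text
clock: 31.0
eef_pos: [434.4, -347.4, 96.3]
tcp_rot: [3.14, -0.002, -3.014]
contact_force: [8.8, 11.4, -1.3]
opening: 0.299
grasp_force: 78.6
```

```bash
python3 -m jog '[[[0,0,0],[0.0007,0,-0.0007],-1],[[0,0,0],[0.0007,0,-0.0007],-1],[[0,0,0],[0,0,0],-1],[[0,0,0],[0,0,0],-1],[[0,0,0],[0,0,0],-1]]'
```

```text
clock: 31.5
eef_pos: [433.4, -347.5, 97.4]
tcp_rot: [3.14, -0.001, -3.014]
contact_force: [10.3, 11.3, -5.8]
opening: 0.304
grasp_force: 79.6
```

```bash
python3 -m jog '[[[0,0,0],[0,0,0],-1],[[0,0,0],[0,0,0],-1],[[0,0,0],[0,0,0],-1],[[0,0,0],[-0.002,0,0.002],-1],[[0,0,0],[-0.002,0,0.002],-1],[[0,0,0],[-0.002,0,0.002],-1],[[0,0,0],[-0.002,0,0.002],-1],[[0,0,0],[-0.002,0,0.002],-1],[[0,0,0],[-0.001,0,0.001],-1],[[0,0,0],[0,0,0],-0.4],[[0,0,0],[0,0,0],0.3],[[0,0,0],[0,0,0],1]]'
python3 -m jog '[[[0,0,0],[0,0,0],1],[[0,0,0],[0,0,0],1],[[0,0,0],[0,0,-0.02],1],[[0,0,0],[0,0,-0.04],1],[[0,0,0],[0,0,-0.04],1],[[0,0,0],[0.01,0,-0.04],1],[[0,0,0],[0,0,0],1],[[0,0,0],[0,0,0],1],[[0,0,0],[0,0,0],1]]'
python3 - <<'E'
from h import *
s=r.sense(); I=r.grab_frame('wrist')[:,:,::-1]; S=r.grab_frame('side')[:,:,::-1];c=cam('wrist',s); print(s['eef_pos'])
a=np.radians(7.44);x=np.array([np.cos(a),np.sin(a),0]);k=np.array([449.2,-346.4,77])
print(proj(c,[k+d*(-.707*x+[0,0,.707]) for d in(13,29)]).round(1))
cv2.imwrite('pics/w10.png',np.hstack([cv2.resize(I,(480,360)),cv2.resize(S[100:260,230:390],(320,360))]))
E
```

```text
clock: 32.7
eef_pos: [443.0, -348.1, 86.9]
tcp_rot: [-3.14, -0.003, -3.012]
contact_force: [-0.0, -0.7, 0.3]
opening: 0.632
grasp_force: 0.0
clock: 33.6
eef_pos: [432.8, -348.6, 225.4]
tcp_rot: [3.142, -0.005, -3.013]
contact_force: [0.0, -0.2, -0.9]
opening: 1.001
grasp_force: 0.0
[ 432.83080354 -348.62753519  225.40274365]
[[283.5 210.4]
 [283.5 201.3]]
```

View pics/w10.png

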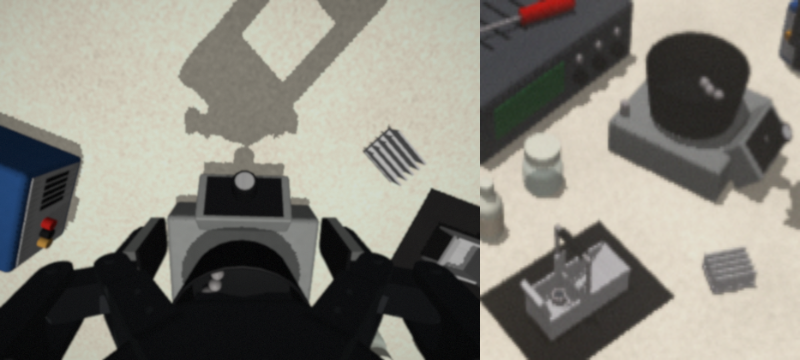

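The knob cap is at about (285,211) in the full frame, matching its rest position (predicted (283.5,210.4), against y≈201 when pulled out). The balls are in the tub, the tote is on the mat and the robot is clear, so I'm handing in.

```bash
python3 -c "
from rig import r
print(r.sign_off())"
```

```text
the job is handed in; nothing more can be done
None
```

I've handed the job in (the hand-in call returned no verdict): the three balls are in the tub, the tote stands on the mat with its nuts, and the knob was pulled fully out and is back at rest, at about 34 s of the 72 s allowed.

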